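# Press the missing cradle onto the tube rest

### The arm

A 6-joint arm with a two-finger parallel gripper is mounted at the origin on the work surface. World frame = base frame: x ahead of the robot, y to its left, z up, the work surface at z = 0. Lengths are in mm, angles in rad, forces in N, time in s.
With the tool pointing down it reaches from about 300 to 775 mm from the base axis. Payload 14.6 kg.
Tool frame: the origin (TCP) lies at the very end of the fingers, on their centre line; the grasp point (between the pads) lies 19 mm behind it; z points along the fingers, y is the line along which they close (so a half turn about z gives the same grasp; the last joint's range is limited). The gripper opens to 94 mm and grips with 3 to 60 N. Pads are 16 mm wide; open, the fingers measure 119 mm over their backs; the gripper's body (75 mm by 177 mm) begins 78 mm behind the grasp point.
Start: joints at [-1.308, 0.3, 1.521, -0, 1.321, -0.067], TCP at [178.112, -520.351, 170.346] pointing down, gripper open.
Joint ranges: [-3.03, 3.03], [-0.79, 2.21], [0.23, 2.52], [-1.04, 4.18], [0, 3.07], [-2.55, 2.55]. Speed limits (rad/s): [2.22, 2.22, 2.57, 3.14, 3.14, 3.14].

### API

Orientations are given as [roll, pitch, yaw] about the fixed x, y, z axes, in that order (R = Rz(yaw) Ry(pitch) Rx(roll)).
In Python, from cell import manip, camera, get_calibration gives the robot as it stands. The module is installed in compiled form; this text tells all that it offers.
- The arm moves only by the tool jog_arm, never from a script. Its argument "plan" is one flat list of numbers, 6 for each row, row after row: the shift along the world's x, y, z in m, then the turn, a rotation vector about the world's x, y, z in degrees. A call has 1 to 20 rows; each row is the pose to reach, as a shift and turn from the pose commanded when the call began; what a row does not reach only later rows make up. A row lasts 1/10 s, in which the tool goes at most 50 mm and 8.59 degrees, less where a joint would pass 70% of its speed; a pose out of reach is approached as far as the arm can. A call with a gripper value outside its range is refused whole. "claw" is the finger opening in m, from 0 to 0.094, set as the call begins (left out, the last holds). The fingers move at their own pace and stop on an object; "force" is the grip in N (left out, the last holds). Time passes only in rows, so rows that repeat a pose let the fingers close. It gives the time, the measured TCP pose, the force, the opening and the grip force at its end, in the units of the state.
- manip.read_state(): the state, without advancing time (a new reading comes with each control period).
- camera(name): name is "side" or "top"; returns (picture, depth): 420x560x3 uint8, red, green, blue; 420x560 float32, mm along the optical axis (not along the pixel's ray), 0 where there is no reading.
- get_calibration(name): a dict with "fx", "fy", "cx", "cy" (pixels), "k1" (the pictures are not rectified: a ray, as slopes to the right and down, at radius r is drawn at 1 + k1 r^2 times it, then the intrinsics apply), "origin" and "attitude" of the camera in the world. Camera axes: x right, y down, z forward; pixel columns grow to the right and rows downward; lengths in mm; the calibration is good to about 2 mm. A picture is of the moment at which its call begins. get_calibration takes no time and is no camera call.
- manip.sign_off(): hands the job in; it is judged then, once.
The state is a dict: "clock": time; "joints": joint angles; "qd": joint speeds; "effort": joint torques, N m; "eef_pos": TCP position; "eef_rot": TCP orientation; "wrist_force": force on the tool from outside, world axes, zero at the start; "moment": the same for the moment, N m; "finger_gap": finger opening in mm; "finger_force": force on a finger pad.
Only numpy, scipy, OpenCV 4.12 (cv2) and the standard library are available. Lean on these libraries where they do the work, as an engineer would, in place of code of your own. Each camera call takes 0.05 s, during which the arm holds its last target. There are 200 camera calls.

### The job

The rest for turned wooden tubes on the plywood board has two posts, and one still lacks its cradle. Take the long cradle block with the two V-grooves from the bench, set it over the two studs of the bare post, parallel to the post, and press it down past its spring catch until it is fully home all along, flush on the post. Let go of it, and leave the other two loose blocks where they are.

Things in the scene. Friction and masses are not known exactly. Their poses are not given: they have to be found in the camera images.
- cradle_center (a point): Loose pale-wood block, 130 (x) x 50 (y) x 52 mm high (z up), 0.13-0.25 kg. Two V-grooves cross its top along y at x = +-34 mm, 40 wide, 14 deep; the flat full-height land between (x = -14 to 14) is where to pinch its 50 mm width or push. Below: two sockets 30 x 30 x 30 mm deep at x = +-34. Symmetrical, either end first. Point: its centre, 26 mm above its underside.
- seat (a point): Centre of the bare post's top, 55 mm above the bench; fixed post 130 (x) x 50 (y). Tapered studs at x = +-34 mm: 29 tall, 24 thick, top 12 mm tapering to 8. Spring-wire catches on both x flanks hold a loosely set cradle 6 to 9 mm too high; a steady 10-15 N push seats it: cradle centre 26 mm above this point, axes parallel. Finished post: 180 mm off along y, same board.
- short_center (a point): The short cradle, loose, not for this post: pale wood, 70 long (x) x 50 wide (y) x 52 mm high, a single V-groove on top and one socket below. This point is its centre, 26 mm above its underside. Leave it.
- spare_center (a point): A spare riser, loose, not wanted: pale wood, 130 long (x) x 50 wide (y) x 40 mm high, with two tapered studs 29 mm tall on top and no grooves, lying on the bench (not on the board). This point is the centre of its block, 20 mm above its underside. Leave it.
Mind the look-alikes: they are no part of the job. What is shaped like the part that bears cradle_center but orange or red is not meant.

How it is judged:
By the outcome, as a careful person would: the job done as asked, in the order asked, and still so for the second after the job is handed in, with the robot touching nothing.
It also fails if it takes over 48 s, if anything falls off the work surface, if the arm or the gripper's body presses on something with over 40 N, if the wrist force passes 120 N, or if a joint passes its speed limit or range.

## Working session

There is one attempt and no reset: what is moved stays moved. The work goes in short steps, Python scripts to look and compute and a tool call to move; the robot and the scene stay as the last step left them, time stands still between calls to the robot, and variables do not carry over. Pictures are saved under pics/ and viewed, at most 10 in all, crops included, and the job is handed in when it is done.

Besides the shell and the picture viewer there is one more tool, called after "Request:" in YAML: its name, and indented under it one key for each argument. jog_arm: Moves the arm, as the interface text tells. Its arguments: {"type":"object","properties":{"plan":{"type":"array"},"claw":{"type":"number"},"force":{"type":"number"}},"required":["plan"]}

```bash
mkdir -p pics; cat > h.py <<'E'
import numpy as np, cv2
from scipy.spatial.transform import Rotation as R
from cell import manip, camera, get_calibration
def grab(n):
    im,d=camera(n); np.savez(f'{n}.npz',im=im,d=d); return im,d
def load(n):
    z=np.load(f'{n}.npz'); return z['im'],z['d']
def cam(n):
    c=get_calibration(n); a=np.array(c['attitude'],float)
    M=a if a.shape==(3,3) else R.from_euler('xyz',a).as_matrix()
    K=np.array([[c['fx'],0,c['cx']],[0,c['fy'],c['cy']],[0,0,1.]])
    return K,np.array([c['k1'],0,0,0,0.]),M,np.array(c['origin'],float)
def rays(n,uv):
    K,D,M,o=cam(n)
    p=cv2.undistortPoints(np.array(uv,float).reshape(-1,1,2),K,D)[:,0]
    return np.c_[p,np.ones(len(p))]@M.T,o
def plane(n,uv,z):
    r,o=rays(n,uv); return o+r*((z-o[2])/r[:,2])[:,None]
def cloud(n,d):
    v,u=np.indices(d.shape); r,o=rays(n,np.c_[u.ravel(),v.ravel()])
    P=o+r*d.ravel()[:,None]; P[d.ravel()==0]=np.nan
    return P.reshape(d.shape+(3,))
E
python3 - <<'E'
from h import *
for n in('top','side'):
    print(get_calibration(n))
    im,d=grab(n); cv2.imwrite(f'pics/{n}0.png',im[:,:,::-1]); print((d>0).mean())
    P=cloud(n,d)
    for v,u in((100,100),(300,100),(100,450),(300,450),(210,280)): print(u,v,P[v,u].round(1))
print(manip.read_state())
E
```

```text
{'fx': 382.7987695649584, 'fy': 382.7987695649584, 'cx': 278.5432562041112, 'cy': 211.38845292879446, 'k1': -0.05887443817470086, 'origin': array([355.03236175,  22.61972532, 868.95994426]), 'attitude': array([-2.95356514, -0.0035863 , -1.58077559])}
0.9959906462585034
100 100 [806.3 459.2   0.9]
100 300 [321.6 420.4   0.6]
450 100 [ 798.1 -411.7    2.6]
450 300 [ 313.7 -366.4   -1.1]
280 210 [523.7  14.4  -0.6]
{'fx': 437.69272540155094, 'fy': 437.69272540155094, 'cx': 283.8820836372027, 'cy': 205.15359096207922, 'k1': 0.044862786352693945, 'origin': array([ 434.72627855, -741.31550197,  572.61880058]), 'attitude': array([-2.1527425 , -0.00470351, -0.07250917])}
0.9959183673469387
100 100 [199.9 -61.3 331.1]
100 300 [ 153.2 -157.7    0.4]
450 100 [1384.6 1249.2 -169.2]
450 300 [ 7.735e+02 -2.003e+02  5.000e-01]
280 210 [487.   62.5  29.7]
{'clock': 0.1, 'joints': array([-1.30762804e+00,  3.00413501e-01,  1.52151458e+00,  3.28919261e-05,
        1.32071321e+00, -6.66155113e-02]), 'qd': array([-0.00221849, -0.00115527, -0.00246484,  0.00057733, -0.00168967,
        0.00042732]), 'effort': array([ 7.82167390e-04, -5.32644117e+01, -3.53283548e+01,  7.08883395e-02,
        2.34798691e-02, -9.07089384e-05]), 'eef_pos': array([ 178.03814156, -520.09728865,  169.8460783 ]), 'eef_rot': array([-3.14054846e+00, -1.01593374e-04,  3.29775584e-01]), 'wrist_force': array([ 0.79760081,  0.05235617, -0.0336108 ]), 'moment': array([ 0.0541633 ,  0.02249494, -0.03348797]), 'finger_force': 0.0, 'finger_gap': 94.01207925323534}
```

View pics/top0.png

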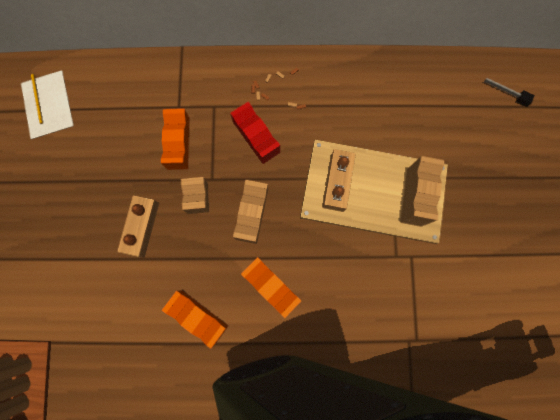

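View pics/side0.png

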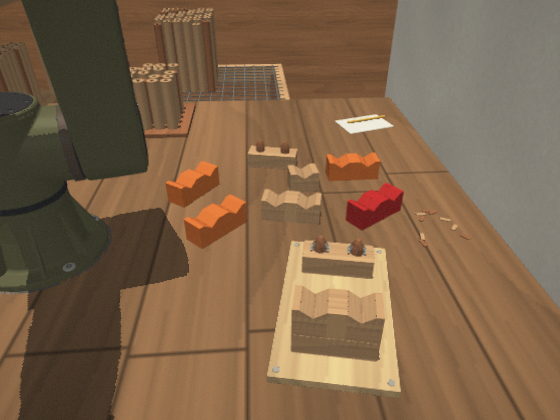

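Top view: the target cradle is at (251,210) and the bare post at (341,180) on the board. The finished post is at (429,188), the short cradle at (193,193) and the spare riser at (137,226). The side view shows the cradle at (291,207) and the bare post at (338,258).

```bash
cat > m.py <<'E'
from h import *
def fit(n,box,zr,load_=True,im=None,d=None):
    if d is None: im,d=load(n)
    P=cloud(n,d); u0,v0,u1,v1=box; Q=P[v0:v1,u0:u1].reshape(-1,3)
    Q=Q[(Q[:,2]>zr[0])&(Q[:,2]<zr[1])]
    # orientation by minAreaRect, extents by percentiles
    (c,s,a)=cv2.minAreaRect(Q[:,:2].astype(np.float32))
    b=cv2.boxPoints((c,s,a)); e=max((b[1]-b[0],b[2]-b[1]),key=np.linalg.norm)
    th=np.arctan2(e[1],e[0])%np.pi
    A=np.array([[np.cos(th),np.sin(th)],[-np.sin(th),np.cos(th)]])
    q=Q[:,:2]@A.T; lo,hi=np.percentile(q,[.7,99.3],axis=0)
    c2=A.T@((lo+hi)/2)
    print(n,len(Q),'rect',np.round(c,1),np.round(s,1),'yaw deg',np.degrees(th).round(2),'pct c',c2.round(1),(hi-lo).round(1),'zmed,95',np.median(Q[:,2]).round(1),np.percentile(Q[:,2],95).round(1))
    return c2,th
E
python3 - <<'E'
from m import *
for z in((30,60),(46,60)): fit('top',(225,172,275,250),z)
for z in((46,61),): fit('top',(322,145,360,215),z)
fit('top',(405,150,447,225),(90,120))
for z in((30,60),(46,60)):fit('side',(255,185,328,228),z)
fit('side',(297,230,380,283),(46,61))
fit('side',(285,275,390,360),(90,120))
im,d=load('top'); P=cloud('top',d)
z=P[150:215,322:362,2]; print(np.histogram(z,bins=[-5,3,8,13,18,25,35,45,50,52,54,56,58,60,65,70,75,80,85,90,95]))
E
```

```text
top 1396 rect [514.5  80.3] [ 50.9 130.2] yaw deg 167.93 pct c [514.1  80.2] [128.9  50. ] zmed,95 48.6 53.2
top 868 rect [514.6  80.3] [ 50.3 130.3] yaw deg 168.27 pct c [514.5  80.2] [129.5  49.7] zmed,95 50.7 53.5
top 1066 rect [ 584.  -117.8] [ 50.4 131.7] yaw deg 168.68 pct c [ 583.4 -117.6] [129.4  49.8] zmed,95 54.8 57.6
top 1575 rect [ 548.5 -293.7] [ 51.1 132.7] yaw deg 168.15 pct c [ 548.  -293.3] [129.9  49.6] zmed,95 103.5 108.5
side 1104 rect [512.8  80.1] [ 56.6 130.1] yaw deg 167.74 pct c [513.  79.] [128.3  53.1] zmed,95 45.5 52.9
side 531 rect [512.8  80.3] [ 56.3 130.1] yaw deg 167.74 pct c [512.9  79.7] [128.4  53. ] zmed,95 51.3 53.3
side 1178 rect [ 582.6 -118.2] [ 53.2 131.3] yaw deg 168.62 pct c [ 582.6 -119.2] [129.6  50.6] zmed,95 55.2 58.7
side 2926 rect [ 547.2 -293.9] [ 53.7 131.1] yaw deg 169.36 pct c [ 547.1 -294.2] [129.3  51.2] zmed,95 103.2 108.6
(array([   0,    0,  113, 1032,   45,   40,   42,   22,   31,  248,  529,
        201,   24,   47,   29,   66,   64,   51,    4,    0]), array([-5,  3,  8, 13, 18, 25, 35, 45, 50, 52, 54, 56, 58, 60, 65, 70, 75,
       80, 85, 90, 95]))
```

Request:
jog_arm:
  plan: [0.02, 0.03, 0, 0, 0, -1.5, 0.06, 0.105, 0, 0, 0, -5, 0.1, 0.18, 0, 0, 0, -9, 0.336, 0.6, 0, 0, 0, -30.9, 0.336, 0.6, 0, 0, 0, -30.9, 0.336, 0.6, 0, 0, 0, -30.9, 0.336, 0.6, 0, 0, 0, -30.9, 0.336, 0.6, 0, 0, 0, -30.9, 0.336, 0.6, 0, 0, 0, -30.9, 0.336, 0.6, 0, 0, 0, -30.9, 0.336, 0.6, 0, 0, 0, -30.9, 0.336, 0.6, 0, 0, 0, -30.9, 0.336, 0.6, 0, 0, 0, -30.9, 0.336, 0.6, 0, 0, 0, -30.9, 0.336, 0.6, 0, 0, 0, -30.9, 0.336, 0.6, 0, 0, 0, -30.9, 0.336, 0.6, 0, 0, 0, -30.9, 0.336, 0.6, 0, 0, 0, -30.9, 0.336, 0.6, 0, 0, 0, -30.9]
  claw: 0.094

```text
clock: 2.0
eef_pos: [513.9, 78.5, 170.6]
eef_rot: [-3.142, -0.0, -0.211]
wrist_force: [-0.1, -0.7, -0.3]
finger_gap: 93.7
finger_force: 0.0
```

Request:
jog_arm:
  plan: [0, 0, -0.03, 0, 0, 0, 0, 0, -0.07, 0, 0, 0, 0, 0, -0.11, 0, 0, 0, 0, 0, -0.14, 0, 0, 0, 0, 0, -0.152, 0, 0, 0, 0, 0, -0.158, 0, 0, 0, 0, 0, -0.158, 0, 0, 0, 0, 0, -0.158, 0, 0, 0]

```text
clock: 2.8
eef_pos: [515.0, 79.6, 13.7]
eef_rot: [-3.141, -0.002, -0.21]
wrist_force: [1.5, 0.7, 1.0]
finger_gap: 94.0
finger_force: 0.0
```

Request:
jog_arm:
  plan: [0, 0, 0, 0, 0, 0, 0, 0, 0, 0, 0, 0, 0, 0, 0, 0, 0, 0, 0, 0, 0, 0, 0, 0, 0, 0, 0, 0, 0, 0, 0, 0, 0, 0, 0, 0, 0, 0, 0, 0, 0, 0, 0, 0, 0, 0, 0, 0]
  claw: 0.03
  force: 40

```text
clock: 3.6
eef_pos: [514.2, 79.7, 12.4]
eef_rot: [-3.141, -0.0, -0.21]
wrist_force: [0.3, 1.3, 1.0]
finger_gap: 49.3
finger_force: 40.0
```

Request:
jog_arm:
  plan: [0, 0, 0.02, 0, 0, 0, 0, 0, 0.05, 0, 0, 0, 0, 0, 0.09, 0, 0, 0, 0, 0, 0.11, 0, 0, 0, 0.014, -0.04, 0.11, 0, 0, 0, 0.028, -0.08, 0.11, 0, 0, 0.6, 0.042, -0.12, 0.11, 0, 0, 0.6, 0.056, -0.16, 0.11, 0, 0, 0.6, 0.064, -0.184, 0.11, 0, 0, 0.6, 0.069, -0.198, 0.11, 0, 0, 0.6, 0.069, -0.198, 0.11, 0, 0, 0.6, 0.069, -0.198, 0.11, 0, 0, 0.6, 0.069, -0.198, 0.11, 0, 0, 0.6]

```text
clock: 4.9
eef_pos: [582.9, -117.1, 122.4]
eef_rot: [-3.141, 0.0, -0.198]
wrist_force: [0.4, 0.1, -2.4]
finger_gap: 49.0
finger_force: 40.0
```

```bash
python3 - <<'E'
from h import *
for n in('side','top'):
    im,d=grab(n)
    c=im[130:340,240:440] if n=='side' else im[90:260,240:440]
    cv2.imwrite(f'pics/{n}1.png',cv2.resize(c,None,fx=3 if n=='top' else 2.8,fy=3 if n=='top' else 2.8)[:,:,::-1])
s=manip.read_state(); print(s['eef_pos'],s['eef_rot'],s['wrist_force'],s['finger_gap'])
E
```

```text
[ 583.01853393 -117.27423371  122.51092578] [-3.14153860e+00 -7.27138489e-05 -1.97780489e-01] [-0.36787007 -0.09550055 -1.77629729] 49.40810336955315
```

View pics/side1.png

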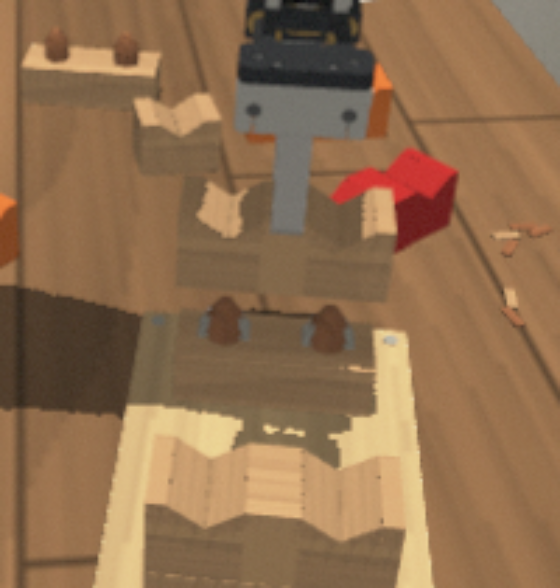

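View pics/top1.png

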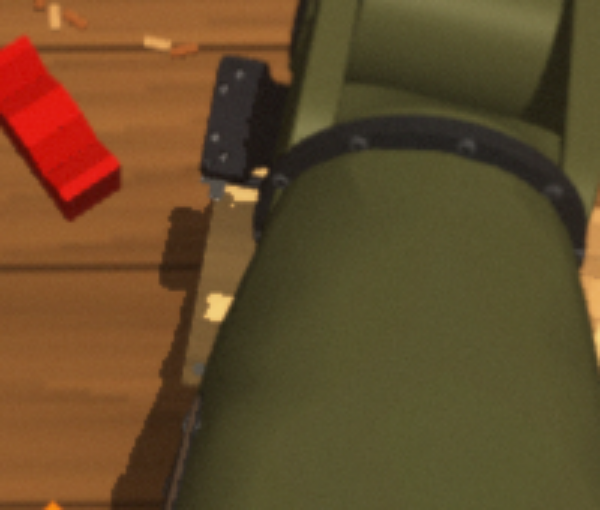

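The side crop shows the cradle level in the grip, with its front bottom edge at crop (176–388, 286–300). It sits above the post's studs at crop (225,320) and (328,330). The top view is blocked by the arm. Next I'll measure the front faces in the side view.

```bash
python3 - <<'E'
from h import *
im,d=load('side'); P=cloud('side',d)
th=np.radians(168.6-180); A=np.array([[np.cos(th),np.sin(th)],[-np.sin(th),np.cos(th)]])
o=np.array([583.2,-118])
def face(box,zr):
    u0,v0,u1,v1=box; Q=P[v0:v1,u0:u1].reshape(-1,3); q=(Q[:,:2]-o)@A.T
    m=(Q[:,2]>zr[0])&(Q[:,2]<zr[1])&(abs(q[:,1]+25)<7)&(abs(q[:,0])<80); q=q[m]; Z=Q[m,2]
    # per-height end positions
    L=[];H=[]
    for a in np.arange(zr[0],zr[1],3):
        k=q[(Z>=a)&(Z<a+3),0]
        if len(k)>20: L.append(k.min());H.append(k.max())
    s=np.polyfit(q[:,0],q[:,1],1)
    # bottom
    print(len(q),'ends',np.median(L).round(1),np.median(H).round(1),'mid',((np.median(L)+np.median(H))/2).round(2),'face y',np.median(q[:,1]).round(2),'tilt deg',np.degrees(s[0]).round(2),'zmin by third',[np.percentile(Z[(q[:,0]>a)&(q[:,0]<a+30)],1).round(1) for a in(-60,-15,30)])
face((290,180,390,242),(105,140))
face((290,238,390,282),(18,52))
E
```

```text
1057 ends -65.4 64.2 mid -0.6 face y -24.7 tilt deg 0.33 zmin by third [np.float64(110.4), np.float64(111.4), np.float64(111.0)]
1016 ends -64.6 64.2 mid -0.17 face y -24.25 tilt deg 0.23 zmin by third [np.float64(18.3), np.float64(18.2), np.float64(18.8)]
```

Request:
jog_arm:
  plan: [0, 0, -0.01, 0, 0, 0, 0, 0, -0.02, 0, 0, 0, 0, 0, -0.027, 0, 0, 0, 0, 0, -0.032, 0, 0, 0, 0, 0, -0.037, 0, 0, 0, 0, 0, -0.041, 0, 0, 0, 0, 0, -0.044, 0, 0, 0, 0, 0, -0.044, 0, 0, 0, 0, 0, -0.044, 0, 0, 0]

```text
clock: 5.9
eef_pos: [583.2, -118.4, 78.5]
eef_rot: [3.142, -0.0, -0.199]
wrist_force: [-0.0, 0.1, -2.2]
finger_gap: 49.5
finger_force: 40.0
```

No contact yet, so the studs have entered freely. Pressing on slowly.

Request:
jog_arm:
  plan: [0, 0, -0.002, 0, 0, 0, 0, 0, -0.003, 0, 0, 0, 0, 0, -0.004, 0, 0, 0, 0, 0, -0.005, 0, 0, 0, 0, 0, -0.006, 0, 0, 0, 0, 0, -0.006, 0, 0, 0]

```text
clock: 6.5
eef_pos: [583.6, -118.5, 73.0]
eef_rot: [3.142, -0.001, -0.199]
wrist_force: [-1.3, -0.2, 5.3]
finger_gap: 49.2
finger_force: 40.0
```

Request:
jog_arm:
  plan: [0, 0, -0.001, 0, 0, 0, 0, 0, -0.002, 0, 0, 0, 0, 0, -0.003, 0, 0, 0, 0, 0, -0.004, 0, 0, 0, 0, 0, -0.005, 0, 0, 0, 0, 0, -0.005, 0, 0, 0, 0, 0, -0.005, 0, 0, 0]

```text
clock: 7.2
eef_pos: [583.1, -118.3, 67.4]
eef_rot: [-3.142, 0.0, -0.199]
wrist_force: [-1.6, -0.0, 2.6]
finger_gap: 48.9
finger_force: 40.0
```

Request:
jog_arm:
  plan: [0, 0, -0.0005, 0, 0, 0, 0, 0, -0.001, 0, 0, 0, 0, 0, -0.0015, 0, 0, 0, 0, 0, -0.0015, 0, 0, 0, 0, 0, -0.0015, 0, 0, 0]

```text
clock: 7.7
eef_pos: [583.2, -118.3, 67.3]
eef_rot: [3.142, -0.001, -0.199]
wrist_force: [-6.7, 2.9, 15.6]
finger_gap: 49.2
finger_force: 40.0
```

```bash
python3 - <<'E'
from h import *
im,d=grab('side')
cv2.imwrite('pics/side2.png',cv2.resize(im[200:360,270:410],None,fx=3.7,fy=3.7)[:,:,::-1])
E
```

```text
(no output)
```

View pics/side2.png

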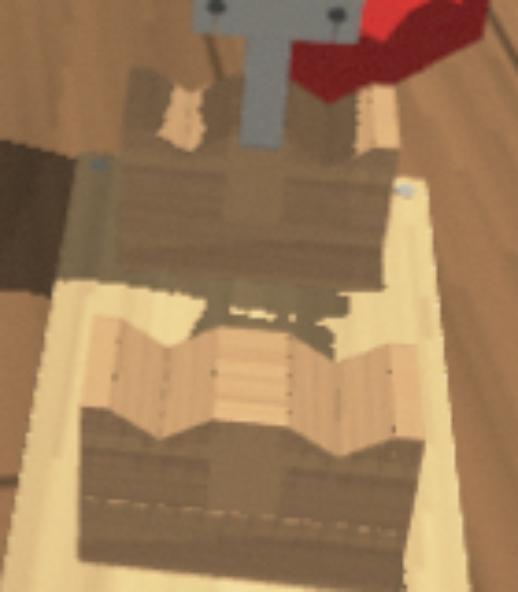

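The side crop shows the cradle flush on the post, with no gap along the seam (about crop y=215). The stop is hard at the expected height. Now releasing.

Request:
jog_arm:
  plan: [0, 0, 0.001, 0, 0, 0, 0, 0, 0.0015, 0, 0, 0, 0, 0, 0.0015, 0, 0, 0]

```text
clock: 8.05
eef_pos: [583.1, -118.3, 67.4]
eef_rot: [-3.141, 0.0, -0.199]
wrist_force: [-1.9, 1.0, 3.9]
finger_gap: 48.8
finger_force: 40.0
```

Request:
jog_arm:
  plan: [0, 0, 0, 0, 0, 0, 0, 0, 0, 0, 0, 0, 0, 0, 0, 0, 0, 0, 0, 0, 0, 0, 0, 0, 0, 0, 0, 0, 0, 0, 0, 0, 0, 0, 0, 0, 0, 0, 0.02, 0, 0, 0, 0, 0, 0.05, 0, 0, 0, 0, 0, 0.08, 0, 0, 0, 0, 0, 0.11, 0, 0, 0, 0, 0, 0.11, 0, 0, 0]
  claw: 0.08

```text
clock: 9.15
eef_pos: [584.7, -118.7, 181.7]
eef_rot: [3.141, -0.007, -0.199]
wrist_force: [-0.1, 0.2, 0.6]
finger_gap: 80.1
finger_force: 0.0
```

Request:
jog_arm:
  plan: [-0.02, -0.02, 0.02, 0, 0, 0, -0.3, -0.25, 0.02, 0, 0, 0, -0.3, -0.25, 0.02, 0, 0, 0, -0.3, -0.25, 0.02, 0, 0, 0, -0.3, -0.25, 0.02, 0, 0, 0, -0.3, -0.25, 0.02, 0, 0, 0, -0.3, -0.25, 0.02, 0, 0, 0, -0.3, -0.25, 0.02, 0, 0, 0, -0.3, -0.25, 0.02, 0, 0, 0, -0.3, -0.25, 0.02, 0, 0, 0, -0.3, -0.25, 0.02, 0, 0, 0]

```text
clock: 10.25
eef_pos: [283.7, -367.8, 197.0]
eef_rot: [-3.141, 0.0, -0.199]
wrist_force: [-0.2, 0.3, -0.3]
finger_gap: 79.8
finger_force: 0.0
```

```bash
python3 - <<'E'
from m import *
for n in('top','side'):
    im,d=grab(n); cv2.imwrite(f'pics/{n}3.png',im[:,:,::-1])
fit('top',(310,135,370,225),(90,125)); fit('side',(285,200,395,290),(90,125))
fit('top',(405,150,447,225),(90,125))
for n,box in(('top',(310,135,370,225)),('top',(400,140,450,235)),('side',(285,200,395,290)),('side',(280,270,400,370))):
    im,d=load(n); P=cloud(n,d); u0,v0,u1,v1=box; Q=P[v0:v1,u0:u1].reshape(-1,3)
    Q=Q[Q[:,2]>85]; x=Q[:,0]; m=np.median(x)
    th=np.radians(-11.4); l=(Q[:,:2]-Q[:,:2].mean(0))@[np.cos(th),np.sin(th)]
    print(n,[np.percentile(Q[k,2],85).round(1) for k in(l<-55,abs(l)<11,l>55)])
print(manip.read_state()['clock'])
E
```

```text
top 1518 rect [ 583.5 -119.5] [ 50.7 131.7] yaw deg 168.72 pct c [ 583.2 -119.1] [130.   49.8] zmed,95 103.8 108.2
side 1734 rect [ 569.1 -185.8] [190.  131.5] yaw deg 78.78 pct c [ 569.1 -184.6] [183.8 129.8] zmed,95 102.5 108.2
top 1580 rect [ 548.7 -293.7] [ 50.7 132.6] yaw deg 168.57 pct c [ 548.  -293.3] [129.8  49.8] zmed,95 103.5 108.7
top [np.float64(107.5), np.float64(108.0), np.float64(108.1)]
top [np.float64(107.8), np.float64(108.4), np.float64(108.4)]
side [np.float64(108.2), np.float64(108.0), np.float64(107.9)]
side [np.float64(108.2), np.float64(108.4), np.float64(108.7)]
10.35
```

View pics/side3.png

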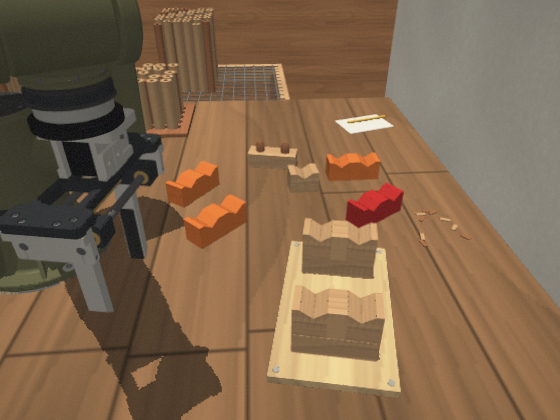

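The side view shows the cradle on the post at (340,247), level with the finished one at (338,320). Its height matches the finished cradle within 0.5 mm at the middle and both ends, except 0.8 mm at one end in the side view. The short cradle and the spare have not moved, and the arm is clear.

```bash
python3 -c "from cell import manip; print(manip.sign_off())"
```

```text
the job is handed in; nothing more can be done
None
```

The long cradle is seated flush and parallel on the bare post and released, the other two loose blocks are where they were, and the job was handed in at about 10.4 s; the sign-off returned no verdict.

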